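# Index the decorating wheel a quarter turn, by clicks

### The arm

A 6-joint arm with a two-finger parallel gripper is mounted at the origin on the work surface. World frame = base frame: x ahead of the robot, y to its left, z up, the work surface at z = 0. Lengths are in m, angles in rad, forces in N, time in s.
With the tool pointing down it reaches from about 0.35 to 0.775 m from the base axis. Payload 7.3 kg.
Tool frame: the origin (TCP) lies midway between the tips of the shut fingers; the grasp point (between the pads) lies 19 mm behind it (robot.grip_depth is the z of the grasp point in the tool frame, in m); z points along the fingers, y is the line along which they close (so a half turn about z gives the same grasp; the last joint's range is limited). The gripper opens to 92 mm and grips with 3 to 60 N. Pads are 19 mm wide; open, the fingers measure 130 mm over their backs; the gripper's body (75 mm by 190 mm) begins 47 mm behind the grasp point.
Start: joints at [-1.342, 0.342, 1.524, -0, 1.275, -0.146], TCP at [0.192, -0.489, 0.227] pointing down, gripper open.
Joint ranges: [-2.53, 2.53], [-0.77, 2.02], [0.04, 2.7], [-1, 4.14], [0.28, 2.66], [-3.11, 3.11]. Speed limits (rad/s): [2.57, 2.57, 3.14, 3.14, 3.14, 3.14].

### API

Orientations are given as [roll, pitch, yaw] about the fixed x, y, z axes, in that order (R = Rz(yaw) Ry(pitch) Rx(roll)).
In Python, from cell import robot, viewer gives the robot as it stands.
- The arm moves only by the tool step_arm, never from a script. Its argument "increments" is a list of rows, each an object with "delta_pos": the shift along the tool's x, y, z in cm, a list of three; "dr": the turn, a rotation vector about the tool's x, y, z in degrees, a list of three; "fingers": the closure, from -1 (fully open) to 1 (shut), so that 0 is half open. In form: [{"delta_pos": [tx, ty, tz], "dr": [wx, wy, wz], "fingers": fingers}, ...]. A call has exactly 5 rows; each row is the pose to reach, as a shift and turn from the pose commanded when the call began, along the tool's axes at that moment; what a row does not reach only later rows make up. A row lasts 1/8 s, in which the tool goes at most 62.5 mm and 10.7 degrees, less where a joint would pass 70% of its speed; a pose out of reach is approached as far as the arm can. A call with a gripper value outside its range is refused whole. The fingers move at their own pace and stop on an object; "newtons" is the grip in N (left out, the last holds). Time passes only in rows, so rows that repeat a pose let the fingers close, or fill a call up. It gives the time, the measured TCP pose, the force, the opening and the grip force at its end, in the units of the state.
- robot.observe(): the state, without advancing time (a new reading comes with each control period).
- viewer.read_camera(name): name is "side" or "top"; returns the picture (420x560x3 uint8, red, green, blue); there is no depth.
- viewer.camera_params(name): a dict with "K" (3x3 intrinsics, pixels), "k1" (the pictures are not rectified: a ray, as slopes to the right and down, at radius r is drawn at 1 + k1 r^2 times it, then the intrinsics apply), "T" (4x4, takes a point from camera to world coordinates). Camera axes: x right, y down, z forward; pixel columns grow to the right and rows downward; lengths in m; the calibration is good to about 2 mm. A picture is of the moment at which its call begins. camera_params takes no time and is no camera call.
- robot.hand_in(): hands the job in; it is judged then, once.
The state is a dict: "time": time; "qpos": joint angles; "qvel": joint speeds; "joint_efforts": joint torques, N m; "tool_pos": TCP position; "tool_rot": TCP orientation; "contact_force": force on the tool from outside, world axes, zero at the start; "torque": the same for the moment, N m; "opening": finger opening in m; "grip_force": force on a finger pad.
Only numpy, scipy, OpenCV 4.12 (cv2) and the standard library are available. Lean on these libraries where they do the work, as an engineer would, in place of code of your own. Each camera call takes 0.05 s, during which the arm holds its last target. There are 200 camera calls.

### The job

Push one of the upright finger pegs on the click-stop decorating wheel with a fingertip, so that the wheel goes clockwise (seen from above) by exactly four clicks and rests in the fourth notch, never past it and not the wrong way first. Push gently, without pinching anything: the little terracotta pot must ride round with the wheel, upright and on its place, without being touched or lifted, and the other things on the table stay where they are. Then take the hand clear.

Things in the scene. Friction and masses are not known exactly. Their poses are not given: they have to be found in the camera images.
- wheel (a joint): angle of the wheel about its upright axis, rad; 0 at the start (resting in a notch), grows clockwise seen from above. Notches 22.5 deg (0.3927 rad) apart, 16 to the turn, so four clicks are 1.571 rad. The wheel must be pushed to about half-way between two notches (some 4 to 7 N sideways at a peg); from there it snaps on to the next notch by itself, running up to 0.2 rad ahead of the finger, and stays there
- wheel_center (a point): centre of the upper face of the decorating wheel, on its axis. The wheel is a level bright disc 220 mm across and 14 mm thick, its upper face about 68 mm above the table, on a dark drum fixed to the table with a grey foot 260 mm across and 10 mm high that has 16 white ticks, one per notch
- peg0 (a point): centre of the top of the red finger peg: an upright round pin 12 mm across that stands 30 mm above the wheel's upper face, 95 mm from the axis, and turns with the wheel. The four pegs are 90 deg apart, in the order peg0, peg1, peg2, peg3 anticlockwise seen from above; any of them may be pushed
- peg1 (a point): centre of the top of a black finger peg: an upright round pin 12 mm across that stands 30 mm above the wheel's upper face, 95 mm from the axis, and turns with the wheel. The four pegs are 90 deg apart, in the order peg0, peg1, peg2, peg3 anticlockwise seen from above; any of them may be pushed
- peg2 (a point): centre of the top of a black finger peg: an upright round pin 12 mm across that stands 30 mm above the wheel's upper face, 95 mm from the axis, and turns with the wheel. The four pegs are 90 deg apart, in the order peg0, peg1, peg2, peg3 anticlockwise seen from above; any of them may be pushed
- peg3 (a point): centre of the top of a black finger peg: an upright round pin 12 mm across that stands 30 mm above the wheel's upper face, 95 mm from the axis, and turns with the wheel. The four pegs are 90 deg apart, in the order peg0, peg1, peg2, peg3 anticlockwise seen from above; any of them may be pushed
- pot_mark (a point): blue and white painted spot on the side of the pot, 35 mm from the pot's axis and 30 mm above its foot
- glaze_jar: bystander: glass glaze jar with a blue cap, 60 mm across, 85 mm tall; origin at its underside on its axis
- cup_dark: bystander: dark cup, 68 mm across, 80 mm tall; origin at its underside on its axis
- clay_puck: bystander: grey puck of clay, 82 mm across, 42 mm tall; origin at its underside on its axis
- slip_brush: bystander: brush lying flat, 200 mm long, 20 mm thick; origin at its underside below the middle of its length, handle towards -x of its own frame
- wood_rib: bystander: round wooden rib lying flat, 90 mm across, 8 mm thick; origin at its underside on its axis
- bud_vase: bystander: small pale vase, 72 mm across, 100 mm tall; origin at its underside on its axis
- pot: the loose terracotta pot that stands in the middle of the wheel: round, open, 72 mm across, 55 mm tall, about 0.2 kg; origin at the centre of its foot; its top is 55 mm above the wheel's upper face

How it is judged:
By the outcome, as a careful person would: the job done as asked, in the order asked, and still so for the second after the job is handed in, with the robot touching nothing.
It also fails if it takes over 42 s, if anything falls off the work surface, if the arm or the gripper's body presses on something with over 40 N, if the wrist force passes 120 N, or if a joint passes its speed limit or range.

## Working session

There is one attempt and no reset: what is moved stays moved. The work goes in short steps, Python scripts to look and compute and a tool call to move; the robot and the scene stay as the last step left them, time stands still between calls to the robot, and variables do not carry over. Pictures are saved under pics/ and viewed, at most 10 in all, crops included, and the job is handed in when it is done.

Besides the shell and the picture viewer there is one more tool, called as a command line: name --argument value ..., lists and objects as JSON in quotes. step_arm: Moves the arm, as the interface text tells. Its arguments: {"type":"object","properties":{"increments":{"type":"array"},"newtons":{"type":"number"}},"required":["increments"]}

```bash
mkdir -p pics; cat > h.py <<'E'
import numpy as np, cv2
from cell import robot, viewer
def shot(n,f):
    im=viewer.read_camera(n); cv2.imwrite('pics/'+f,im[:,:,::-1]); return im
def ray(n,uv):
    p=viewer.camera_params(n);K=p['K'];k=p['k1'];T=np.array(p['T'])
    d=np.linalg.inv(K)@[uv[0],uv[1],1]; d=d[:2]; s=d.copy()
    for _ in range(30): s=d/(1+k*(s@s))
    return T[:3,3],T[:3,:3]@np.r_[s,1]
def onz(n,uv,z):
    o,d=ray(n,uv); return o+d*(z-o[2])/d[2]
def proj(n,P):
    p=viewer.camera_params(n);K=np.array(p['K']);T=np.array(p['T'])
    c=T[:3,:3].T@(np.array(P)-T[:3,3]); s=c[:2]/c[2]; s=s*(1+p['k1']*(s@s))
    return (K@np.r_[s,1])[:2]
E
python3 - <<'E'
from h import *
a=shot('top','t0.png');b=shot('side','s0.png')
cv2.imwrite('pics/t0.png',a[:,:,::-1])
for n in('top','side'):
    p=viewer.camera_params(n);print(n,np.round(p['T'],3).tolist(),p['k1'],p['K'][0][0])
s=robot.observe();print(s['tool_pos'],s['tool_rot'],s['contact_force'])
E
```

```text
top [[-0.005, -0.994, 0.113, 0.522], [-1.0, 0.004, -0.011, 0.069], [0.011, -0.113, -0.994, 0.922], [0.0, 0.0, 0.0, 1.0]] -0.03745578518918447 386.69392128247426
side [[-0.992, -0.07, 0.102, 0.466], [-0.123, 0.468, -0.875, 1.208], [0.014, -0.881, -0.473, 0.738], [0.0, 0.0, 0.0, 1.0]] -0.1422488109660657 545.7314388383164
[ 0.19212417 -0.48819829  0.226104  ] [-3.14020121e+00 -1.80298967e-04  3.74820308e-01] [-0.58326741  0.08013859 -0.56186106]
```

View pics/t0.png

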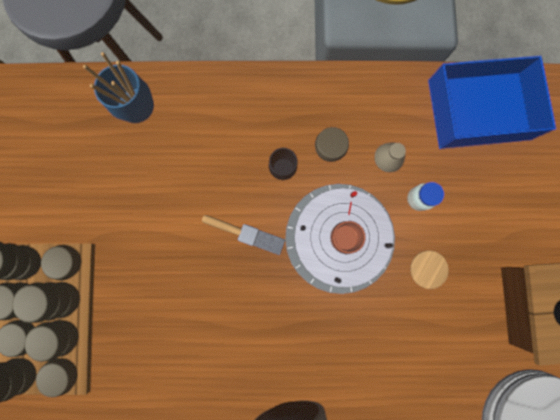

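View pics/s0.png

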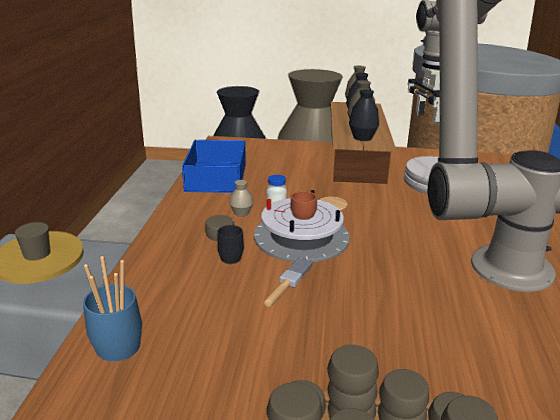

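The top view shows the wheel centred near (341,238), with the pot at (347,237). The red peg is at (353,195), and the black pegs are at (304,228), (338,281) and (389,245). In the side view the pot is at (304,205). I plan to push the near peg (338,281) towards +y.

```bash
python3 - <<'E'
from h import *
im=cv2.imread('pics/t0.png')
hsv=cv2.cvtColor(im,cv2.COLOR_BGR2HSV)
P=[]
for i,(u,v) in enumerate([(353,195),(304,228),(338,281),(389,245)]):
    r=8;s=np.s_[v-r:v+r+1,u-r:u+r+1]
    h=hsv[s]; m=(h[...,2]<80) if i else ((h[...,1]>120)&((h[...,0]<10)|(h[...,0]>170)))
    n,l,st,c=cv2.connectedComponentsWithStats(m.astype(np.uint8))
    k=1+np.argmax(st[1:,4]); c=c[k]+[u-r,v-r]
    p=onz('top',c,.083);P.append(p);print(i,c.round(1),st[k,4],p.round(4))
P=np.array(P);C=P.mean(0);print('C',C.round(4))
for p in P:d=p-C;print(np.hypot(*d[:2]).round(4),np.degrees(np.arctan2(d[1],d[0])).round(1))
# wheel disc
m=((hsv[...,1]<40)&(hsv[...,2]>165)).astype(np.uint8)
m[:170]=0;m[300:]=0;m[:,:280]=0;m[:,405:]=0
m=cv2.morphologyEx(m,cv2.MORPH_OPEN,np.ones((5,5)))
c=max(cv2.findContours(m,0,2)[0],key=cv2.contourArea);e=cv2.fitEllipse(cv2.convexHull(c));print(e,onz('top',e[0],.068))
mp=((hsv[...,1]>110)&(hsv[...,0]<12)).astype(np.uint8);s=mp[215:260,325:370]
M=cv2.moments(s,True);print('pot',onz('top',(325+M['m10']/M['m00'],215+M['m01']/M['m00']),.11))
E
```

```text
0 [353.4 193.8] 19 [ 0.6449 -0.0979  0.083 ]
1 [302.6 227.5] 11 [0.5712 0.0147 0.083 ]
2 [337.3 279.6] 14 [ 0.4591 -0.0585  0.083 ]
3 [388.5 245. ] 18 [ 0.5322 -0.1717  0.083 ]
C [ 0.5519 -0.0784  0.083 ]
0.095 -11.8
0.095 78.3
0.0949 167.9
0.0954 -101.9
((343.68096923828125, 237.29139709472656), (97.66431427001953, 99.65436553955078), 147.1969757080078) [ 0.55006082 -0.07684542  0.068     ]
pot [ 0.54964656 -0.07821619  0.11      ]
```

```bash
cat > plan.py <<'E'
# usage: plan.py z r phi...  -> each phi: shift (cm) and turn from present measured pose
import sys
from h import *
from scipy.spatial.transform import Rotation as R
C=np.array([.551,-.078])
s=robot.observe();p=s['tool_pos'];Q=R.from_euler('xyz',s['tool_rot'])
d=p[:2]-C
print('t',s['time'],'p',p.round(4),'r',np.hypot(*d).round(4),'phi',(np.degrees(np.arctan2(d[1],d[0]))%360).round(2),'rot',np.degrees(s['tool_rot']).round(2),'F',s['contact_force'].round(2))
z,r=map(float,sys.argv[1:3])
for f in map(float,sys.argv[3:]):
    a=np.radians(f);t=np.r_[C+r*np.array([np.cos(a),np.sin(a)]),z]
    T=R.from_euler('xyz',[np.pi,0,a-np.pi/2])
    print(f,Q.inv().apply(t-p).round(4)*100,np.degrees((Q.inv()*T).as_rotvec()).round(1))
E
```

step_arm --increments '[{"delta_pos": [2.5, -1.7, 0], "dr": [0, 0, -6], "fingers": 1}, {"delta_pos": [6.5, -4.4, 0], "dr": [0, 0, -15], "fingers": 1}, {"delta_pos": [11, -7.5, 0], "dr": [0, 0, -24], "fingers": 1}, {"delta_pos": [15.5, -10.5, 0], "dr": [0, 0, -33], "fingers": 1}, {"delta_pos": [20, -13.6, 0], "dr": [0, 0, -42], "fingers": 1}]' --newtons 10

```text
time: 0.72
tool_pos: [0.3291, -0.2872, 0.2265]
tool_rot: [-3.141, -0.0, 1.112]
contact_force: [1.4, -0.5, 0.3]
opening: 0.0467
grip_force: 0.0
```

```bash
python3 plan.py .226 .095 192
```

```text
t 0.725 p [ 0.3291 -0.2872  0.2265] r 0.3049 phi 223.32 rot [-1.7999e+02 -1.0000e-02  6.3740e+01] F [ 1.38 -0.49  0.27]
192.0 [22.69  3.18  0.06] [ -0.   -0.  -38.3]
```

step_arm --increments '[{"delta_pos": [5, 0.7, 0], "dr": [0, 0, -8], "fingers": 1}, {"delta_pos": [10.5, 1.5, 0], "dr": [0, 0, -17], "fingers": 1}, {"delta_pos": [16, 2.3, 0], "dr": [0, 0, -26], "fingers": 1}, {"delta_pos": [20.5, 2.9, 0], "dr": [0, 0, -34], "fingers": 1}, {"delta_pos": [22.7, 3.2, 0], "dr": [0, 0, -38.3], "fingers": 1}]'

```text
time: 1.35
tool_pos: [0.4593, -0.0978, 0.2264]
tool_rot: [-3.141, -0.001, 1.782]
contact_force: [-0.3, -0.0, 0.8]
opening: 0.0008
grip_force: 0.0
```

```bash
python3 plan.py .08 .095 192; python3 -c "
from h import *
a=shot('side','s1.png');cv2.imwrite('pics/s1c.png',cv2.resize(a[100:300,180:460,::-1],None,fx=2.5,fy=2.5))"
```

```text
t 1.35 p [ 0.4593 -0.0978  0.2264] r 0.0938 phi 192.19 rot [-1.7998e+02 -3.0000e-02  1.0210e+02] F [-0.3  -0.04  0.84]
192.0 [ 0.02 -0.11 14.64] [-0.  -0.   0.1]
```

View pics/s1c.png

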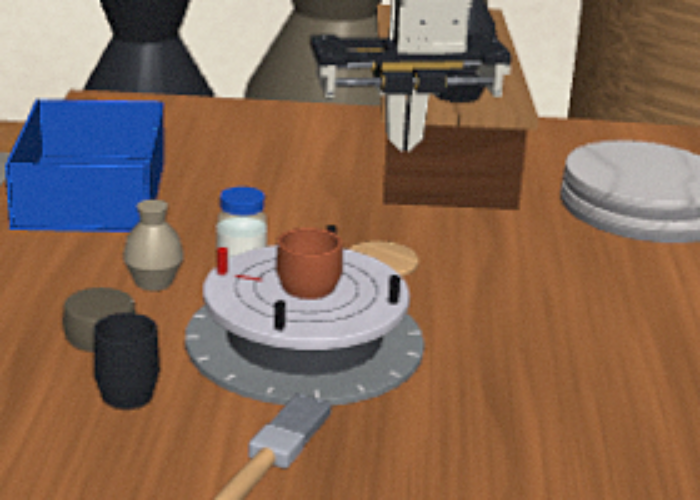

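The shut fingers, tip at (405,150) in the crop, hang above and behind the near peg at (394,290). The pot is upright. I'll go down now.

step_arm --increments '[{"delta_pos": [0, -0.1, 3.5], "dr": [0, 0, 0], "fingers": 1}, {"delta_pos": [0, -0.1, 8], "dr": [0, 0, 0], "fingers": 1}, {"delta_pos": [0, -0.1, 12], "dr": [0, 0, 0], "fingers": 1}, {"delta_pos": [0, -0.1, 14.2], "dr": [0, 0, 0], "fingers": 1}, {"delta_pos": [0, -0.1, 14.6], "dr": [0, 0, 0], "fingers": 1}]'

```text
time: 2.02
tool_pos: [0.4564, -0.1001, 0.0793]
tool_rot: [-3.139, -0.002, 1.775]
contact_force: [-0.1, 0.3, -0.4]
opening: -0.0
grip_force: 0.0
```

```bash
python3 plan.py .08 .095 189 186 184 182 180; python3 -c "
from h import *
a=shot('side','s2.png');cv2.imwrite('pics/s2c.png',cv2.resize(a[150:270,240:380,::-1],None,fx=4,fy=4))"
```

```text
t 2.025 p [ 0.4564 -0.1001  0.0793] r 0.0972 phi 193.15 rot [-1.7982e+02 -1.1000e-01  1.0173e+02] F [-0.14  0.34 -0.43]
189.0 [ 0.69  0.22 -0.07] [-0.2 -0.1  2.7]
186.0 [ 1.19  0.26 -0.07] [-0.2 -0.1  5.7]
184.0 [ 1.52  0.3  -0.06] [-0.2 -0.1  7.7]
182.0 [ 1.85  0.35 -0.06] [-0.2 -0.1  9.7]
180.0 [ 2.17  0.41 -0.06] [-0.2 -0.1 11.7]
```

View pics/s2c.png

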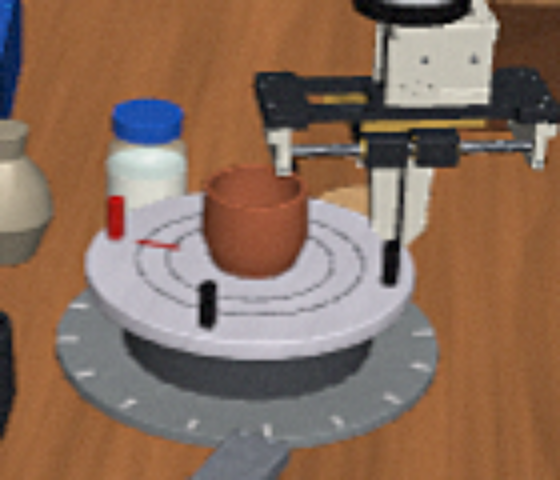

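Fingertip is behind the near peg (390,262 in the crop), clear of the pot; the gripper rail passes above the rim. I'll advance until contact.

step_arm --increments '[{"delta_pos": [0.7, 0.2, -0.3], "dr": [-0.2, -0.1, 2.7], "fingers": 1}, {"delta_pos": [1.2, 0.25, -0.3], "dr": [-0.2, -0.1, 5.7], "fingers": 1}, {"delta_pos": [1.5, 0.3, -0.3], "dr": [-0.2, -0.1, 7.7], "fingers": 1}, {"delta_pos": [1.85, 0.35, -0.3], "dr": [-0.2, -0.1, 9.7], "fingers": 1}, {"delta_pos": [2.15, 0.4, -0.3], "dr": [-0.2, -0.1, 11.7], "fingers": 1}]'

```text
time: 2.7
tool_pos: [0.4578, -0.0786, 0.085]
tool_rot: [3.136, 0.002, 1.571]
contact_force: [-0.1, 0.7, 0.6]
opening: 0.0004
grip_force: 0.0
```

```bash
python3 plan.py .083 .095 178.5 177 175.5 174 172.5
```

```text
t 2.7 p [ 0.4578 -0.0786  0.085 ] r 0.0932 phi 180.37 rot [1.7966e+02 1.3000e-01 8.9980e+01] F [-0.11  0.71  0.63]
178.5 [ 0.31 -0.18  0.2 ] [0.3 0.1 1.5]
177.0 [ 0.56 -0.17  0.2 ] [0.3 0.1 3. ]
175.5 [ 0.81 -0.15  0.2 ] [0.3 0.1 4.5]
174.0 [ 1.05 -0.13  0.2 ] [0.3 0.1 6. ]
172.5 [ 1.3 -0.1  0.2] [0.3 0.1 7.5]
```

step_arm --increments '[{"delta_pos": [0.3, -0.15, 0.1], "dr": [0.2, 0, 1.5], "fingers": 1}, {"delta_pos": [0.55, -0.15, 0.1], "dr": [0.2, 0, 3], "fingers": 1}, {"delta_pos": [0.8, -0.15, 0.1], "dr": [0.2, 0, 4.5], "fingers": 1}, {"delta_pos": [1.05, -0.13, 0.1], "dr": [0.2, 0, 6], "fingers": 1}, {"delta_pos": [1.3, -0.1, 0.1], "dr": [0.2, 0, 7.5], "fingers": 1}]'

```text
time: 3.32
tool_pos: [0.4569, -0.066, 0.0835]
tool_rot: [3.139, 0.002, 1.44]
contact_force: [-0.0, -3.8, 2.7]
opening: 0.0006
grip_force: 2.0
```

```bash
cat >> h.py <<'E'
def red():
    # wheel turn (deg clockwise) from the red peg and the black pegs, by angle about C on z=.083
    im=viewer.read_camera('top');h=cv2.cvtColor(im,cv2.COLOR_RGB2HSV)
    m=((h[...,1]>140)&(h[...,2]>90)&((h[...,0]<6)|(h[...,0]>172))).astype(np.uint8)
    n,l,st,c=cv2.connectedComponentsWithStats(m)
    out=[]
    for k in range(1,n):
        p=onz('top',c[k],.083);d=p[:2]-[.5515,-.078];r=np.hypot(*d)
        if .085<r<.105 and st[k,4]>5: out.append((round(-11.8-np.degrees(np.arctan2(d[1],d[0])),1),round(r,4),int(st[k,4])))
    mp=((h[...,1]>110)&(h[...,0]<12)).astype(np.uint8)[215:260,325:370];M=cv2.moments(mp,True)
    print('wheel deg cw',out,'pot',onz('top',(325+M['m10']/M['m00'],215+M['m01']/M['m00']),.11)[:2].round(4))
E
python3 -c "
from h import *
red()"; python3 plan.py .083 .096 171 169.5 168 166.5 165
```

```text
wheel deg cw [(np.float64(5.6), np.float64(0.0957), 16)] pot [ 0.5633 -0.079 ]
t 3.375 p [ 0.457  -0.0656  0.0834] r 0.0949 phi 172.51 rot [1.7985e+02 1.1000e-01 8.2420e+01] F [ 1.44 -3.85  3.14]
171.0 [ 0.25 -0.11  0.04] [0.2 0.1 1.4]
169.5 [ 0.5  -0.1   0.04] [0.2 0.1 2.9]
168.0 [ 0.75 -0.09  0.04] [0.2 0.1 4.4]
166.5 [ 1.   -0.06  0.03] [0.2 0.1 5.9]
165.0 [ 1.25 -0.03  0.03] [0.2 0.1 7.4]
```

step_arm --increments '[{"delta_pos": [0.25, -0.05, 0.04], "dr": [0.2, 0.1, 1.4], "fingers": 1}, {"delta_pos": [0.5, -0.05, 0.04], "dr": [0.2, 0.1, 2.9], "fingers": 1}, {"delta_pos": [0.75, -0.05, 0.04], "dr": [0.2, 0.1, 4.4], "fingers": 1}, {"delta_pos": [1.0, -0.03, 0.04], "dr": [0.2, 0.1, 5.9], "fingers": 1}, {"delta_pos": [1.25, 0, 0.04], "dr": [0.2, 0.1, 7.4], "fingers": 1}]'

```text
time: 4.0
tool_pos: [0.4572, -0.0523, 0.082]
tool_rot: [-3.137, -0.001, 1.31]
contact_force: [0.0, -0.1, 0.2]
opening: 0.0008
grip_force: 0.0
```

```bash
python3 -c "
from h import *
red()"; python3 plan.py .083 .096 162.5 160 157.5 155 152.5
```

```text
wheel deg cw [(np.float64(15.1), np.float64(0.0954), 16)] pot [ 0.563  -0.0812]
t 4.05 p [ 0.4574 -0.0522  0.082 ] r 0.0971 phi 164.6 rot [-1.7976e+02 -4.0000e-02  7.5030e+01] F [-0.07  0.27  0.12]
162.5 [ 0.35  0.12 -0.1 ] [-0.2 -0.   2.5]
160.0 [ 0.77  0.15 -0.1 ] [-0.2 -0.   5. ]
157.5 [ 1.19  0.2  -0.1 ] [-0.2 -0.   7.5]
155.0 [ 1.6   0.26 -0.1 ] [-0.2 -0.  10. ]
152.5 [ 2.01  0.34 -0.1 ] [-0.2 -0.  12.5]
```

step_arm --increments '[{"delta_pos": [0.35, 0.08, -0.1], "dr": [-0.2, 0, 2.5], "fingers": 1}, {"delta_pos": [0.77, 0.12, -0.1], "dr": [-0.2, 0, 5], "fingers": 1}, {"delta_pos": [1.19, 0.2, -0.1], "dr": [-0.2, 0, 7.5], "fingers": 1}, {"delta_pos": [1.6, 0.26, -0.1], "dr": [-0.2, 0, 10], "fingers": 1}, {"delta_pos": [2.0, 0.34, -0.1], "dr": [-0.2, 0, 12.5], "fingers": 1}]'

```text
time: 4.68
tool_pos: [0.4654, -0.0349, 0.0831]
tool_rot: [-3.141, 0.002, 1.093]
contact_force: [-3.7, -3.8, 1.2]
opening: 0.0002
grip_force: 2.8
```

```bash
python3 -c "
from h import *
red()"; python3 plan.py .083 .096 150 147.5 145 142.5 140
```

```text
wheel deg cw [(np.float64(25.1), np.float64(0.0953), 18)] pot [ 0.5594 -0.0829]
t 4.725 p [ 0.4656 -0.0345  0.0831] r 0.0958 phi 153.02 rot [-1.7996e+02  7.0000e-02  6.2500e+01] F [-2.16 -3.94  0.69]
150.0 [ 0.51 -0.01  0.01] [-0.   0.1  2.5]
147.5 [0.92 0.02 0.01] [-0.   0.1  5. ]
145.0 [1.34 0.06 0.01] [-0.   0.1  7.5]
142.5 [1.75 0.12 0.01] [-0.   0.1 10. ]
140.0 [2.17 0.21 0.01] [-0.   0.1 12.5]
```

step_arm --increments '[{"delta_pos": [0.45, 0, 0], "dr": [0, 0.1, 2.5], "fingers": 1}, {"delta_pos": [0.9, 0.02, 0], "dr": [0, 0.1, 5], "fingers": 1}, {"delta_pos": [1.34, 0.06, 0], "dr": [0, 0.1, 7.5], "fingers": 1}, {"delta_pos": [1.75, 0.12, 0], "dr": [0, 0.1, 10], "fingers": 1}, {"delta_pos": [2.17, 0.2, 0], "dr": [0, 0.1, 12.5], "fingers": 1}]'

```text
time: 5.35
tool_pos: [0.4777, -0.0158, 0.0831]
tool_rot: [-3.141, -0.002, 0.874]
contact_force: [0.6, 0.1, 0.3]
opening: 0.0003
grip_force: 0.0
```

```bash
python3 -c "
from h import *
red()"; python3 plan.py .083 .096 137.5 135 132.5 130 127.5
```

```text
wheel deg cw [(np.float64(45.9), np.float64(0.0961), 19)] pot [ 0.5554 -0.0834]
t 5.4 p [ 0.4781 -0.0155  0.0832] r 0.096 phi 139.42 rot [-1.7999e+02 -1.3000e-01  5.0010e+01] F [-0.47  0.27  0.18]
137.5 [0.32 0.01 0.02] [-0.  -0.1  2.5]
135.0 [0.74 0.04 0.02] [-0.  -0.1  5. ]
132.5 [1.16 0.09 0.02] [-0.  -0.1  7.5]
130.0 [1.57 0.15 0.02] [-0.  -0.1 10. ]
127.5 [1.98 0.23 0.02] [-0.  -0.1 12.5]
```

step_arm --increments '[{"delta_pos": [0.35, 0.01, 0], "dr": [0, 0, 2.5], "fingers": 1}, {"delta_pos": [0.75, 0.04, 0], "dr": [0, 0, 5], "fingers": 1}, {"delta_pos": [1.16, 0.09, 0], "dr": [0, 0, 7.5], "fingers": 1}, {"delta_pos": [1.57, 0.15, 0], "dr": [0, 0, 10], "fingers": 1}, {"delta_pos": [1.98, 0.23, 0], "dr": [0, 0, 12.5], "fingers": 1}]'

```text
time: 6.02
tool_pos: [0.4911, -0.0027, 0.0831]
tool_rot: [-3.14, 0.001, 0.657]
contact_force: [-3.0, -2.8, 2.3]
opening: 0.0004
grip_force: 2.1
```

```bash
python3 -c "
from h import *
red()"; python3 plan.py .083 .096 125 123 121 119 117
```

```text
wheel deg cw [(np.float64(50.0), np.float64(0.096), 18)] pot [ 0.5617 -0.093 ]
t 6.075 p [ 0.4917 -0.0024  0.0831] r 0.0961 phi 128.1 rot [-1.7993e+02 -2.0000e-02  3.7560e+01] F [-2.12 -1.51  0.86]
125.0 [0.52 0.02 0.01] [-0.1 -0.   2.6]
123.0 [0.85 0.04 0.01] [-0.1 -0.   4.6]
121.0 [1.19 0.07 0.01] [-0.1 -0.   6.6]
119.0 [1.52 0.12 0.01] [-0.1 -0.   8.6]
117.0 [1.85 0.17 0.01] [-0.1 -0.  10.6]
```

step_arm --increments '[{"delta_pos": [0.45, 0.01, 0], "dr": [0, 0, 2.5], "fingers": 1}, {"delta_pos": [0.85, 0.04, 0], "dr": [0, 0, 4.6], "fingers": 1}, {"delta_pos": [1.19, 0.07, 0], "dr": [0, 0, 6.6], "fingers": 1}, {"delta_pos": [1.52, 0.12, 0], "dr": [0, 0, 8.6], "fingers": 1}, {"delta_pos": [1.85, 0.17, 0], "dr": [0, 0, 10.6], "fingers": 1}]'

```text
time: 6.7
tool_pos: [0.508, 0.0078, 0.0832]
tool_rot: [-3.141, -0.002, 0.473]
contact_force: [-0.3, -0.7, -0.9]
opening: 0.0004
grip_force: 0.0
```

```bash
python3 -c "
from h import *
red();a=shot('side','s3.png');cv2.imwrite('pics/s3c.png',cv2.resize(a[150:270,220:380,::-1],None,fx=4,fy=4))"; python3 plan.py .083 .096 115 112.5 110 107.5 105
```

```text
wheel deg cw [(np.float64(67.4), np.float64(0.097), 19)] pot [ 0.5689 -0.0945]
t 6.8 p [0.5081 0.0078 0.0833] r 0.0959 phi 116.55 rot [-1.7995e+02 -1.2000e-01  2.7130e+01] F [-0.32 -0.3  -0.22]
115.0 [ 0.26 -0.    0.03] [-0.1 -0.1  2.1]
112.5 [0.68 0.02 0.03] [-0.1 -0.1  4.6]
110.0 [1.1  0.06 0.03] [-0.1 -0.1  7.1]
107.5 [1.51 0.13 0.03] [-0.1 -0.1  9.6]
105.0 [1.92 0.2  0.03] [-0.1 -0.1 12.1]
```

View pics/s3c.png

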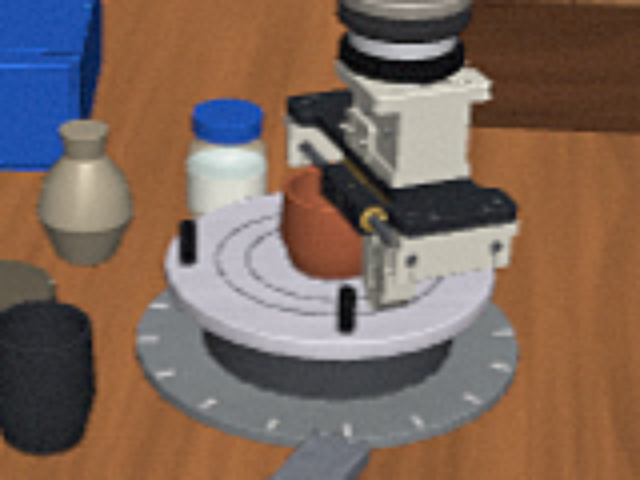

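Wheel rests at the third notch (67.4°), with the pot upright at (325,225) in its place and the pushed peg at (347,308). One click remains.

step_arm --increments '[{"delta_pos": [0.27, 0, 0], "dr": [0, 0, 2.1], "fingers": 1}, {"delta_pos": [0.68, 0.02, 0], "dr": [0, 0, 4.6], "fingers": 1}, {"delta_pos": [1.1, 0.06, 0], "dr": [0, 0, 7.1], "fingers": 1}, {"delta_pos": [1.51, 0.13, 0], "dr": [0, 0, 9.6], "fingers": 1}, {"delta_pos": [1.92, 0.2, 0], "dr": [0, 0, 12.1], "fingers": 1}]'

```text
time: 7.42
tool_pos: [0.5245, 0.0145, 0.0832]
tool_rot: [-3.14, 0.002, 0.262]
contact_force: [-2.9, -1.4, 3.1]
opening: 0.0003
grip_force: 2.1
```

```bash
python3 -c "
from h import *
red()"; python3 plan.py .083 .096 104 102.5 101 99.5 98 97
```

```text
t 7.475 p [0.5252 0.0146 0.0832] r 0.0961 phi 105.56 rot [-1.7991e+02  2.0000e-02  1.4900e+01] F [-2.5  -0.42  1.56]
104.0 [0.26 0.01 0.02] [-0.1  0.   0.9]
102.5 [0.51 0.02 0.02] [-0.1  0.   2.4]
101.0 [0.76 0.03 0.02] [-0.1  0.   3.9]
99.5 [1.01 0.05 0.02] [-0.1  0.   5.4]
98.0 [1.26 0.08 0.02] [-0.1  0.   6.9]
97.0 [1.43 0.1  0.02] [-0.1  0.   7.9]Traceback (most recent call last):
  File "<string>", line 3, in <module>
    red()
    ~~~^^
  File "h.py", line 26, in red
    print('wheel deg cw',out,'pot',onz('top',(325+M['m10']/M['m00'],215+M['m01']/M['m00']),.11)[:2].round(4))
                                                  ~~~~~~~~^~~~~~~~~
ZeroDivisionError: float division by zero
```

step_arm --increments '[{"delta_pos": [0.26, 0.01, 0], "dr": [0, 0, 1.2], "fingers": 1}, {"delta_pos": [0.51, 0.02, 0], "dr": [0, 0, 2.5], "fingers": 1}, {"delta_pos": [0.76, 0.03, 0], "dr": [0, 0, 3.9], "fingers": 1}, {"delta_pos": [1.01, 0.05, 0], "dr": [0, 0, 5.4], "fingers": 1}, {"delta_pos": [1.26, 0.08, 0], "dr": [0, 0, 6.9], "fingers": 1}]'

```text
time: 8.1
tool_pos: [0.5391, 0.017, 0.0835]
tool_rot: [-3.141, -0.003, 0.139]
contact_force: [0.3, -0.1, 1.1]
opening: 0.0002
grip_force: 0.0
```

```bash
sed -i "s/    print('wheel/    M['m00']+=1e-9\n    print('wheel/" h.py; python3 -c "
from h import *
red()"; python3 plan.py .083 .096 97 96.5 96 95.5 95; python3 plan.py .083 .098 103 108 113 118
```

```text
wheel deg cw [(np.float64(81.7), np.float64(0.0959), 19)] pot [ 0.5959 -0.0311]
t 8.15 p [0.5394 0.017  0.0836] r 0.0957 phi 96.98 rot [-1.7995e+02 -1.7000e-01  7.9200e+00] F [ 1.31 -0.6   0.71]
97.0 [-0.   -0.03  0.06] [-0.1 -0.2  0.9]
96.5 [ 0.08 -0.02  0.06] [-0.1 -0.2  1.4]
96.0 [ 0.16 -0.02  0.06] [-0.1 -0.2  1.9]
95.5 [ 0.25 -0.02  0.06] [-0.1 -0.2  2.4]
95.0 [ 0.33 -0.01  0.06] [-0.1 -0.2  2.9]
t 8.15 p [0.5394 0.017  0.0836] r 0.0957 phi 96.98 rot [-1.7995e+02 -1.7000e-01  7.9200e+00] F [ 1.31 -0.6   0.71]
103.0 [-1.03 -0.19  0.05] [-0.  -0.2 -5.1]
108.0 [-1.87 -0.08  0.05] [ -0.   -0.2 -10.1]
113.0 [-2.71  0.11  0.05] [ -0.   -0.2 -15.1]
118.0 [-3.52  0.37  0.05] [ -0.   -0.2 -20.1]
```

```bash
python3 -c "
from h import *
red();red();print(robot.observe()['contact_force'])"
```

```text
wheel deg cw [(np.float64(84.1), np.float64(0.0963), 21)] pot [ 0.5959 -0.0311]
wheel deg cw [(np.float64(89.3), np.float64(0.0963), 21)] pot [ 0.5959 -0.0311]
[ 0.68363132 -0.06854906 -0.63437507]
```

step_arm --increments '[{"delta_pos": [-0.8, -0.1, 0], "dr": [0, 0, 0], "fingers": 1}, {"delta_pos": [-1.8, -0.2, 0], "dr": [0, 0, 0], "fingers": 1}, {"delta_pos": [-2.2, -0.2, -2.5], "dr": [0, 0, 0], "fingers": 1}, {"delta_pos": [-2.2, -0.2, -7], "dr": [0, 0, 0], "fingers": 1}, {"delta_pos": [-2.2, -0.2, -12], "dr": [0, 0, 0], "fingers": 1}]'

```text
time: 8.88
tool_pos: [0.5149, 0.0158, 0.2042]
tool_rot: [-3.14, 0.0, 0.141]
contact_force: [0.7, -0.4, -0.4]
opening: 0.0007
grip_force: 0.0
```

step_arm --increments '[{"delta_pos": [-1, -3, -3], "dr": [0, 0, 0], "fingers": 1}, {"delta_pos": [-3, -8, -4], "dr": [0, 0, 0], "fingers": 1}, {"delta_pos": [-5, -13, -4], "dr": [0, 0, 0], "fingers": 1}, {"delta_pos": [-6, -17, -4], "dr": [0, 0, 0], "fingers": 1}, {"delta_pos": [-6, -18, -4], "dr": [0, 0, 0], "fingers": 1}]'

```text
time: 9.5
tool_pos: [0.4297, 0.1869, 0.2437]
tool_rot: [-3.14, -0.001, 0.144]
contact_force: [-0.5, -0.7, 0.2]
opening: 0.0
grip_force: 0.0
```

```bash
python3 -c "
from h import *
red();a=shot('top','t4.png');b=shot('side','s4.png');cv2.imwrite('pics/f.png',np.hstack([a[120:320,200:460,::-1],b[120:320,180:440,::-1]]))
s=robot.observe();print(s['tool_pos'],s['qvel'].round(3),s['contact_force'])"
```

```text
wheel deg cw [(np.float64(89.8), np.float64(0.096), 17)] pot [ 0.5511 -0.0753]
[0.43138667 0.18513692 0.24340462] [-0.026  0.005 -0.003 -0.003  0.001 -0.004] [-0.44668308 -0.50792249 -0.02589936]
```

View pics/f.png

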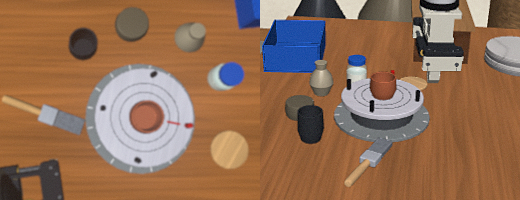

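The top view shows the red peg at (188,125), a quarter turn clockwise (89.8°). The pot is upright and centred at (147,115), the bystanders haven't moved, and the hand is clear at lower left.

```bash
python3 -c "
from cell import robot
print(robot.hand_in())"
```

```text
the job is handed in; nothing more can be done
None
```

I pushed the wheel four clicks clockwise; it rests in the fourth notch (measured 89.8°), with the pot upright in its place, the other things unmoved and the hand clear. The job is handed in.

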